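# Third hand at the dish rack: sort the thumb screws, then press the clip block home

## Robot

A 6-joint arm with a two-finger parallel gripper is mounted at the origin on the work surface. World frame = base frame: x ahead of the robot, y to its left, z up, the work surface at z = 0. Lengths are in m, angles in rad, forces in N, time in s.
With the tool pointing down it reaches from about 0.35 to 0.975 m from the base axis. Payload 7.1 kg.
Tool frame: the origin (TCP) lies midway between the tips of the shut fingers; the grasp point (between the pads) lies 19 mm behind it; z points along the fingers, y is the line along which they close (so a half turn about z gives the same grasp; the last joint's range is limited). The gripper opens to 88 mm and grips with 3 to 60 N. Pads are 20 mm wide; open, the fingers measure 115 mm over their backs; the gripper's body (75 mm by 178 mm) begins 61 mm behind the grasp point.
Start: joints at [1.183, 0.423, 1.63, -0, 1.089, -0.019], TCP at [0.225, 0.583, 0.223] pointing down, gripper open.
Joint ranges: [-3, 3], [-0.9, 2.11], [0.09, 2.58], [-1.31, 4.45], [0.11, 2.69], [-2.54, 2.54]. Speed limits (rad/s): [2.39, 2.39, 3.01, 3.14, 3.14, 3.14].

## Interface

Orientations are given as a unit quaternion [x, y, z, w].
In Python, from station import env gives the robot as it stands.
- The arm moves only by the tool arm_command, never from a script. Its argument "deltas" is a list of rows, each a list of 3 entries, a list of its own where there are three numbers: the shift along the tool's x, y, z in cm, then the turn about the tool's z in degrees, then the finger opening in cm, from 0 to 8.78. In form: [[[tx, ty, tz], turn, fingers], ...]. A call has 1 to 5 rows; each row is the pose to reach, as a shift and turn from the pose commanded when the call began, along the tool's axes at that moment; what a row does not reach only later rows make up. A row lasts 1/8 s, in which the tool goes at most 62.5 mm and 10.7 degrees, less where a joint would pass 70% of its speed; a pose out of reach is approached as far as the arm can. A call with a gripper value outside its range is refused whole. The fingers move at their own pace and stop on an object; the grip force is fixed at half the most. Time passes only in rows, so rows that repeat a pose let the fingers close. It gives the time, the measured TCP pose, the force, the opening and the grip force at its end, in the units of the state.
- env.state(): the state, without advancing time (a new reading comes with each control period).
- env.read_camera(name): name is "side" or "top"; returns (picture, depth): 480x640x3 uint8, red, green, blue; 480x640 float32, m along the optical axis (not along the pixel's ray), 0 where there is no reading.
- env.calibration(name): a dict with "mtx" (3x3 intrinsics, pixels), "rvec" (rotation vector, rad) and "tvec" (3), from world to camera coordinates, as OpenCV has them. Camera axes: x right, y down, z forward; pixel columns grow to the right and rows downward; lengths in m; the calibration is good to about 2 mm. A picture is of the moment at which its call begins. calibration takes no time and is no camera call.
- env.sign_off(): hands the job in; it is judged then, once.
Trained networks look in the newest picture that a camera, given by its name, has taken for a name from the list of things; names that differ only in an ending like _2 or _b are one class to them, and where a whole thing is asked for, a point or a joint stands for the part that bears it (a point fixed in the world has none). Each returns a list of dicts, best first, with "p" (0 to 1); they miss things now and then, are a little off and sometimes report something else, mostly with a low value. They report only what shows in the picture. A call takes as long as a camera call.
- env.boxes_of(camera, label): "rect" ([left, top, right, bottom] in pixels, round what is visible of it).
The state is a dict: "time": time; "qpos": joint angles; "qd": joint speeds; "effort": joint torques, N m; "eef_pos": TCP position; "eef_rot": TCP orientation; "ft_force": force on the tool from outside, world axes, zero at the start; "moment": the same for the moment, N m; "opening": finger opening in m; "finger_force": force on a finger pad.
Only numpy, scipy, OpenCV 4.12 (cv2) and the standard library are available. Lean on these libraries where they do the work, as an engineer would, in place of code of your own. Each camera call takes 0.05 s, during which the arm holds its last target. There are 200 camera calls.

## Task

I am about to screw the yellow spring-clip block to the dish rack: first put the blue-headed thumb screw in the blue-flowered bowl and the orange-headed one in the orange bowl. Then pick up the block by its neck, hold it level with its flat flange squarely on the white outline of the rack's blue spring-backed board, and press until the red pointer stands in the green zone, never running the board to its end stop. Keep that push steady for at least three seconds and finish still gripping and pressing the block, clear of the shelf, with the mug, tumbler, soap bottle and jar left where they stand.

Things in the scene. Friction and masses are not known exactly. Their poses are not given: they have to be found in the camera images.
- screw_blue: Thumb screw with blue plastic head, standing on its head: head 26 dia x 16 high at the bottom, steel shank 8 dia x 20 pointing up from it (36 overall), 30 g. Origin at the centre of the head's underside, z along the shank.
- screw_orange: Thumb screw with orange plastic head, same shape and size as the blue one. Origin at the centre of the head's underside, z along the shank.
- bowl_flower: Loose white ceramic bowl with blue flowers: 120 dia at the rim, 72 dia at the foot, 42 high, wall 4, inner floor 5 above its origin. Origin at the centre of its underside.
- bowl_orange: Loose plain orange plastic bowl, same shape and size as the flowered one. Origin at the centre of its underside.
- block: Yellow spring-clip block, loose, 0.08 to 0.17 kg, standing on the shelf. T-shaped from above: mounting flange at its +y end, 60 wide (x), y 18 to 30, 44 high; behind it the neck to grip, 36 wide (x), y -28 to 18, 40 high; two steel clip leaves stick out of the neck to y -65. Origin on the underside, z up; +y points out of the flange's flat mounting face.
- block_face (a point): Centre of the flange's flat mounting face, 30 along +y and 22 above the block's origin. Axes as the block's.
- block_neck (a point): Grip point in the neck: y -6, z 22 from the block's origin; grip across x (36 wide).
- rack: White two-tier dish rack, fixed, 340 (x) x 240 (y), front towards its -y. Its front is at most 120 high; four steel plates on edge reach 219 high from y -57 back; the upper tier, 266 high, begins at y -6, with a spring clip and tea strainer on its +x end. Origin at the underside's centre.
- pad (a point): Blue spring-backed board across the rack's front, 290 wide (x) x 50 high (z) x 8 thick, centre 90 above the shelf; a white outline 62 x 48 mid-face (two white ticks on the top edge) shows where the flange belongs. Origin at the centre of the front face, moving with the board; +y points into the rack, the way to press; z up.
- board (a joint): How far the board is pressed in, m: 0 at rest, 0.025 at its end stop. It springs back, about 0.8 N per mm. The red pointer on its top at the +x end runs over a white scale fixed to the rack; it stands in the green zone from 6 to 16 mm pressed in (about 5 to 13 N).
- tumbler: Bystander, loose, to be left alone: steel tumbler, 72 dia x 110 high.
- soap: Bystander, loose, to be left alone: green soap bottle, 64 dia x 190 high.
- mug: Bystander, loose, to be left alone: blue mug, 80 dia x 90 high.
- jar: Bystander, loose, to be left alone: amber jar, 80 dia x 110 high.

How it is judged:
By the outcome, as a careful person would: the job done as asked, in the order asked, and still so for the second after the job is handed in, while the arm keeps its last pose, push and grip.
It also fails if it takes over 72 s, if anything falls off the work surface, if the arm or the gripper's body presses on something with over 40 N, if the wrist force passes 120 N, or if a joint passes its speed limit or range.

## Working session

There is one attempt and no reset: what is moved stays moved. The work goes in short steps, Python scripts to look and compute and a tool call to move; the robot and the scene stay as the last step left them, time stands still between calls to the robot, and variables do not carry over. Pictures are saved under pics/ and viewed, at most 10 in all, crops included, and the job is handed in when it is done.

Besides the shell and the picture viewer there is one more tool, called after "Request:" as name(argument=value, ...), one argument or row to a line, values as JSON. arm_command: Moves the arm, as the interface text tells. Its arguments: {"type":"object","properties":{"deltas":{"type":"array","items":{"type":"array"}}},"required":["deltas"]}

```bash
mkdir -p pics
cat > h.py <<'E'
import numpy as np,cv2
from station import env
def cam(n):
    im,d=env.read_camera(n);c=env.calibration(n)
    R=cv2.Rodrigues(np.array(c["rvec"],float))[0];return im,d,np.array(c["mtx"]),R,np.array(c["tvec"],float).ravel()
def cloud(C):
    im,d,K,R,t=C
    v,u=np.mgrid[:480,:640];p=np.dstack([(u-K[0,2])/K[0,0]*d,(v-K[1,2])/K[1,1]*d,d])
    w=(p-t)@R;w[d==0]=np.nan;return w
E
python3 - <<'E'
from h import *
np.set_printoptions(precision=4,suppress=True)
for n in("side","top"):
    C=cam(n);cv2.imwrite(f"pics/{n}0.png",C[0][...,::-1]);w=cloud(C);print(n,"cam at",-C[3].T@C[4])
    for l in("screw_blue","screw_orange","bowl_flower","bowl_orange","block","rack","pad","tumbler","soap","mug","jar"):
        for b in env.boxes_of(n,l)[:2]:
            r=np.array(b["rect"]);x,y=((r[:2]+r[2:])/2).astype(int);print(l,round(b["p"],2),r.round(),w[y,x])
print(env.state())
E
```

```text
side cam at [ 0.2749 -0.7274  0.9931]
screw_blue 0.64 [276. 336. 292. 352.] [ 0.4705 -0.2335  0.0144]
screw_blue 0.61 [413. 279. 453. 336.] [ 0.778  -0.2916  0.0299]
bowl_flower 0.62 [305. 355. 370. 420.] [ 0.5266 -0.3554  0.0064]
bowl_flower 0.43 [370. 176. 404. 251.] [ 0.7753 -0.0922  0.1187]
bowl_orange 0.6 [296. 267. 355. 323.] [ 0.5988 -0.1591  0.0063]
bowl_orange 0.37 [221. 262. 249. 302.] [ 0.4289 -0.0694  0.0403]
block 0.82 [216. 264. 247. 304.] [ 0.4217 -0.0705  0.0388]
block 0.21 [302. 358. 369. 423.] [ 0.5203 -0.3593  0.0066]
rack 0.87 [ 80.  14. 284. 211.] [ 0.5084  0.5755 -0.002 ]
rack 0.71 [216. 263. 248. 303.] [ 0.424  -0.0711  0.0419]
pad 0.56 [143. 143. 276. 196.] [0.4788 0.2137 0.0998]
tumbler 0.81 [410. 280. 452. 336.] [ 0.779  -0.2882  0.0244]
soap 0.63 [369. 177. 405. 248.] [ 0.776  -0.0907  0.12  ]
mug 0.84 [404. 394. 458. 466.] [ 0.6434 -0.5007  0.0058]
mug 0.58 [219. 259. 246. 303.] [nan nan nan]
jar 0.7 [348. 164. 385. 216.] [0.7852 0.0116 0.0878]
top cam at [ 0.482  -0.0705  1.4053]
screw_blue 0.39 [376. 298. 384. 308.] [ 0.4729 -0.2234  0.0348]
screw_orange
[... 476 characters left out ...]
0.83 [300. 158. 327. 191.] [ 0.7785 -0.0622  0.1359]
mug 0.96 [468. 220. 519. 253.] [ 0.6368 -0.5247  0.0071]
mug 0.19 [296. 227. 304. 236.] [ 0.6572 -0.0231  0.0207]
jar 0.87 [256. 152. 288. 193.] [0.7917 0.0398 0.1082]
{'time': 1.2, 'qpos': array([ 1.183 ,  0.4231,  1.6299,  0.    ,  1.0886, -0.019 ]), 'qd': array([-0.0004, -0.    ,  0.0014, -0.0005,  0.0003, -0.    ]), 'effort': array([  0.0009, -54.4577, -27.405 ,   0.0645,   0.017 ,  -0.0001]), 'eef_pos': array([0.2253, 0.5829, 0.2226]), 'eef_rot': array([ 0.1834,  0.983 , -0.    , -0.    ]), 'ft_force': array([ 0.0196,  0.5008, -0.0863]), 'moment': array([ 0.0502,  0.0015, -0.0078]), 'finger_force': 0.0, 'opening': 0.08785819443474914}
```

```bash
ls pics
```

```text
side0.png
top0.png
```

View pics/side0.png

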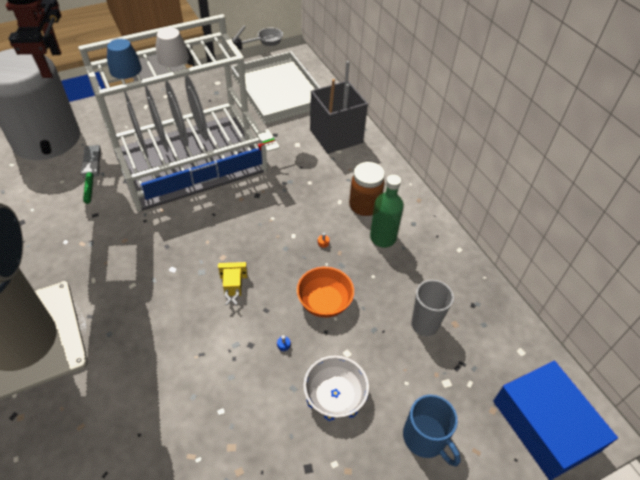

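View pics/top0.png

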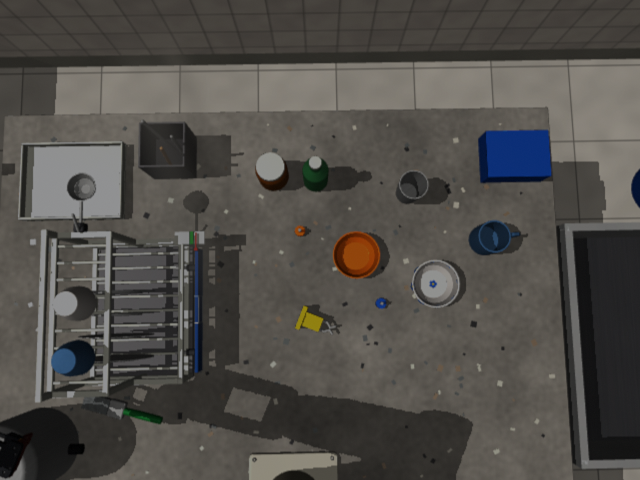

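Side view: block at (232,278), screws at (284,343) blue and (323,240) orange, bowls at (326,292) and (337,388), board at about (203,174). Top view agrees, with the board at x≈197, the pointer and scale at (190,238), and the arm out of the way. Next I'll fit the models to colour masks in both views.

```bash
cat >> h.py <<'E'
from scipy.optimize import minimize
S=4
def box(x0,x1,y0,y1,z0,z1): return np.array([[x,y,z] for x in(x0,x1) for y in(y0,y1) for z in(z0,z1)])/1e3
def cyl(r,z0,z1,r1=None):
    a=np.linspace(0,2*np.pi,40);r1=r1 or r
    return np.r_[np.c_[r*np.cos(a),r*np.sin(a),a*0+z0],np.c_[r1*np.cos(a),r1*np.sin(a),a*0+z1]]/1e3
def render(C,parts,p,z,roi):
    m=np.zeros((int((roi[3]-roi[1])*S),int((roi[2]-roi[0])*S)),np.uint8);c,s=np.cos(p[2]),np.sin(p[2])
    for b in parts:
        w=b@np.array([[c,s,0],[-s,c,0],[0,0,1]])+[p[0],p[1],z]
        q=(w@C[3].T+C[4])@C[2].T;q=q[:,:2]/q[:,2:]
        q=(q-roi[:2]+.5)*S
        cv2.fillConvexPoly(m,cv2.convexHull(np.round(q*16).astype(np.int32)),1,shift=4)
    return m
def mask(C,hue,roi,smin=110,vmin=50):
    h=cv2.cvtColor(C[0],cv2.COLOR_RGB2HSV);m=((h[...,0]>=hue[0])&(h[...,0]<=hue[1])&(h[...,1]>smin)&(h[...,2]>vmin))
    m=m[roi[1]:roi[3],roi[0]:roi[2]].astype(np.float32)
    return (cv2.resize(m,None,fx=S,fy=S,interpolation=cv2.INTER_LINEAR)>.5).astype(np.uint8)
def fit(views,parts,p0,z=0,sc=(.02,.02,.2),dof=3):
    # views: (C,mask,roi)
    def cost(p):
        p=np.r_[p,p0[dof:]] 
        t=0
        for C,m,r in views:
            g=render(C,parts,p,z,r);t-= (g&m).sum()/max((g|m).sum(),1)
        return t
    best=None
    x=np.array(p0[:dof],float)
    for k in(1,.3,.3):
        sim=np.vstack([x]+[x+np.eye(dof)[i]*sc[i]*k for i in range(dof)])
        r=minimize(cost,x,method="Nelder-Mead",options=dict(initial_simplex=sim,xatol=1e-5,fatol=1e-5));x=r.x
    return np.r_[x,p0[dof:]],-r.fun/len(views)
E
python3 - <<'E'
from h import *
np.set_printoptions(precision=4,suppress=True)
T=cam("top");D=cam("side")
SC=[cyl(13,0,16)];BK=[box(-30,30,18,30,0,44),box(-18,18,-28,18,0,40)];BO=[cyl(36,0,42,60)];PD=[box(-145,145,0,8,-25,25)]
for n,parts,hue,rt,rs,p0,z,dof in(("block",BK,(22,34),(285,295,335,345),(205,250,260,312),(.43,-.05,.2),0,3),
 ("blue",SC,(105,125),(366,290,394,316),(268,328,300,358),(.472,-.228,0),0,2),
 ("orange",SC,(3,17),(285,220,315,245),(310,228,338,254),(.655,-.024,0),0,2),
 ("obowl",BO,(3,17),(325,225,390,285),(285,260,365,325),(.60,-.16,0),0,2),
 ("pad",PD,(105,125),(185,220,215,390),(125,140,285,205),(.48,.24,0),.09,3)):
    V=[(T,mask(T,hue,rt),rt),(D,mask(D,hue,rs),rs)]
    if n=="pad":
        for v in V: v[1][:]=cv2.morphologyEx(v[1],cv2.MORPH_CLOSE,np.ones((25,25)))
    print(n,[v[1].sum()/16 for v in V],fit(V,parts,p0,z,dof=dof),"top",fit(V[:1],parts,p0,z,dof=dof),"side",fit(V[1:],parts,p0,z,dof=dof))
# flower bowl: rim points by depth
for C,r in((T,(400,250,470,320)),(D,(295,345,380,430))):
    w=cloud(C)[r[1]:r[3],r[0]:r[2]].reshape(-1,3);q=w[(w[:,2]>.036)&(w[:,2]<.06)]
    print(len(q),cv2.minEnclosingCircle(q[:,:2].astype(np.float32)))
w=cloud(D)[140:205,125:285];q=w[(mask(D,(105,125),(125,140,285,205))[1::4,1::4]>0)&(abs(w[...,2]-.09)<.02)];print("padpts",len(q),np.median(q,0),np.polyfit(q[:,0],q[:,1],1),q[:,0].min(),q[:,0].max())
E
```

```text
block [np.float64(426.75), np.float64(706.75)] (array([ 0.4304, -0.0478, -0.3849]), np.float64(0.9067691412152552)) top (array([ 0.4301, -0.0477, -0.3801]), np.float64(0.9520646838001733)) side (array([ 0.4307, -0.0472, -0.3802]), np.float64(0.8661313981317069))
blue [np.float64(79.0), np.float64(127.75)] (array([ 0.4709, -0.2278,  0.    ]), np.float64(0.7678871000971246)) top (array([ 0.4709, -0.2279,  0.    ]), np.float64(0.8027522935779816)) side (array([ 0.4707, -0.227 ,  0.    ]), np.float64(0.7376398412125587))
orange [np.float64(88.0), np.float64(122.75)] (array([ 0.6604, -0.0243,  0.    ]), np.float64(0.8359702324162679)) top (array([ 0.6608, -0.0239,  0.    ]), np.float64(0.817546090273363)) side (array([ 0.6603, -0.0246,  0.    ]), np.float64(0.8630952380952381))
obowl [np.float64(1778.25), np.float64(2308.75)] (array([ 0.593 , -0.1667,  0.    ]), np.float64(0.9507253182006613)) top (array([ 0.593 , -0.1663,  0.    ]), np.float64(0.9594784215750025)) side (array([ 0.5927, -0.1684,  0.    ]), np.float64(0.9494015527280569))
pad [np.float64(366.75), np.float64(1995.625)] (array([0.4654, 0.2149, 0.0078]), np.float64(0.6185310944786665)) top (array([0.4642, 0.2179, 0.0081]), np.float64(0.3635068153655514)) side (array([0.4668, 0.2149, 0.0154]), np.float64(0.8731322861365005))
314 ((0.5183529257774353, -0.36266815662384033), 0.05994485318660736)
611 ((0.5184628367424011, -0.3648858070373535), 0.06048520654439926)
padpts 1422 [0.4576 0.2124 0.0903] [0.0041 0.2105] 0.32197860550558777 0.6077448787931197
```

Request:
arm_command(
  deltas=[
    [[0,0,-6],0,8.78],
    [[0,0,-12],0,8.78],
    [[0,0,-18],0,8.78],
    [[0,0,-22],0,8.78],
    [[0,0,-22],0,8.78],
  ],
)

```text
time: 1.92
eef_pos: [0.2257, 0.5841, 0.447]
eef_rot: [0.183, 0.983, 0.004, 0.001]
ft_force: [-0.4, 0.6, -0.0]
opening: 0.0875
finger_force: 0.0
```

```bash
cat > go.py <<'E'
from h import *
import sys
np.set_printoptions(precision=4,suppress=True)
from scipy.spatial.transform import Rotation as Ro
def to(p,phi=None):
    s=env.state();R=Ro.from_quat(s["eef_rot"]);M=R.as_matrix()
    cur=np.degrees(np.arctan2(M[1,1],M[0,1]))
    print("pos",s["eef_pos"],"phi",round(cur,2),"t",s["time"],"open",round(s["opening"],4),"F",s["ft_force"],"shift cm",M.T@(np.array(p)-s["eef_pos"])*100,"turn",None if phi is None else -(phi-cur))
if __name__=="__main__": a=[float(v) for v in sys.argv[1:]];to(a[:3],a[3] if len(a)>3 else None)
E
python3 - <<'E'
from go import *
w=cloud(cam("top"))[225:410,30:215].reshape(-1,3);print(np.nanmax(w[:,2]),np.nanmax(cloud(cam("side"))[10:140,70:250,2]))
z=w[w[:,2]>.28];print(len(z),z.min(0),z.max(0))
to((.4709,-.2278,.12))
to((.4709,-.2278,.004))
E
```

```text
0.3356233006639588 0.3347441434036308
3719 [0.2959 0.3895 0.28  ] [0.645  0.4893 0.3356]
pos [0.2252 0.5827 0.4422] phi 68.87 t 2.025 open 0.0879 F [-0.8664 -0.6463  0.7885] shift cm [-52.1394 -66.7354  32.2419] turn None
pos [0.2252 0.5827 0.4422] phi 68.87 t 2.025 open 0.0879 F [-0.8664 -0.6463  0.7885] shift cm [-52.1395 -66.7323  43.8419] turn None
```

Request:
arm_command(
  deltas=[
    [[-3.8,-4.9,0],0,8.78],
    [[-7.6,-9.8,0],0,8.78],
    [[-11.4,-14.7,0],0,8.78],
    [[-15.2,-19.6,0],0,8.78],
    [[-19,-24.5,0],0,8.78],
  ],
)

```text
time: 2.65
eef_pos: [0.3138, 0.2836, 0.4407]
eef_rot: [0.183, 0.983, -0.001, -0.001]
ft_force: [1.4, 0.2, -0.4]
opening: 0.0878
finger_force: 0.0
```

Request:
arm_command(
  deltas=[
    [[-3.8,-4.9,0],0,8],
    [[-7.6,-9.8,0],0,8],
    [[-11.4,-14.7,0],0,7],
    [[-15.2,-19.6,2],0,6],
    [[-18.5,-23.8,6],0,6],
  ],
)

```text
time: 3.28
eef_pos: [0.3995, 0.0003, 0.3855]
eef_rot: [0.184, 0.983, 0.0, 0.0]
ft_force: [-0.3, 0.4, -0.0]
opening: 0.0604
finger_force: 0.0
```

Request:
arm_command(
  deltas=[
    [[-3.4,-4.4,3],0,6],
    [[-6.8,-8.8,6],0,6],
    [[-10.2,-13.2,9],0,6],
    [[-14.6,-18.4,12],0,6],
    [[-14.6,-18.4,18],0,6],
  ],
)

```text
time: 3.9
eef_pos: [0.4704, -0.2244, 0.2099]
eef_rot: [0.185, 0.983, -0.001, 0.002]
ft_force: [0.0, 0.5, -0.5]
opening: 0.06
finger_force: 0.0
```

```bash
python3 go.py .4709 -.2278 .1
```

```text
pos [ 0.4704 -0.2244  0.2099] phi 68.7 t 3.9 open 0.06 F [ 0.0306  0.4908 -0.5356] shift cm [-0.1365 -0.2901 10.9896] turn None
```

Request:
arm_command(
  deltas=[
    [[0,0,6],0,6],
    [[0,0,12],0,6],
    [[0,0,16],0,6],
    [[0,0,18.5],0,6],
    [[0,0,19.7],0,6],
  ],
)

```text
time: 4.53
eef_pos: [0.4665, -0.2198, 0.0113]
eef_rot: [0.183, 0.983, 0.001, -0.003]
ft_force: [0.7, -0.3, -0.2]
opening: 0.0603
finger_force: 0.0
```

Request:
arm_command(
  deltas=[
    [[0,0,0],0,5],
    [[0,0,0],0,1],
    [[0,0,0],0,1],
    [[0,0,0],0,1],
    [[0,0,0],0,1],
  ],
)

```text
time: 5.15
eef_pos: [0.4695, -0.2213, 0.0147]
eef_rot: [0.183, 0.983, -0.0, 0.001]
ft_force: [0.0, 0.8, 6.8]
opening: 0.023
finger_force: 30.0
```

```bash
python3 go.py .5184 -.3635 .025
```

```text
pos [ 0.4695 -0.2213  0.0147] phi 68.87 t 5.15 open 0.023 F [0.0065 0.8257 6.8187] shift cm [ -9.6929 -11.5016  -1.011 ] turn None
```

Request:
arm_command(
  deltas=[
    [[0,0,0],0,6],
    [[0,0,0],0,6],
    [[0,0,0],0,6],
  ],
)

```text
time: 5.52
eef_pos: [0.4688, -0.2209, 0.0139]
eef_rot: [0.183, 0.983, 0.0, -0.0]
ft_force: [-0.1, 0.0, 0.3]
opening: 0.0495
finger_force: 0.0
```

Run:
```python
from go import *
T=cam("top");D=cam("side")
for C,n in((T,"top"),(D,"side")):
    for b in env.boxes_of(n,"screw_blue")[:2]: print(n,b)
to((.4709,-.2278,.005))
a=T[0][270:340,340:420];b=D[0][300:390,230:330]
cv2.imwrite("pics/c1.png",np.hstack([cv2.resize(a,(400,350)),cv2.resize(b,(390,350))])[...,::-1])
```

```text
pos [ 0.4689 -0.221   0.0139] phi 68.87 t 5.725 open 0.0594 F [0.1128 0.0824 0.4866] shift cm [-0.4379 -0.5652  0.8868] turn None
```

View pics/c1.png

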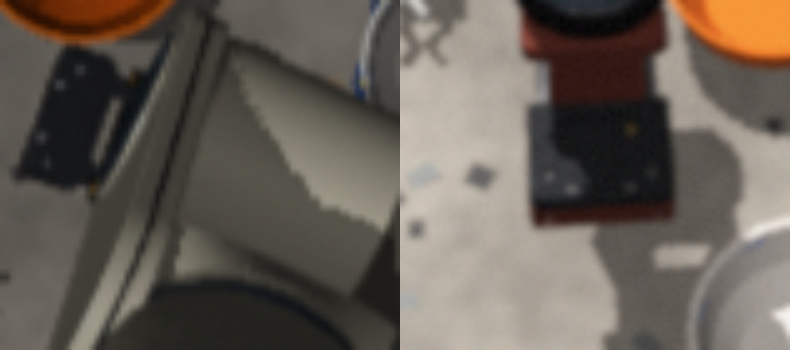

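The arm hides the screw in both crops. The first squeeze centred it between the fingers, with the tips too high (z≈14 mm), so I'll go straight down and grip again.

Request:
arm_command(
  deltas=[
    [[0,0,0.4],0,6],
    [[0,0,0.9],0,6],
    [[0,0,0.9],0,6],
  ],
)

```text
time: 6.1
eef_pos: [0.4685, -0.2208, 0.0044]
eef_rot: [0.183, 0.983, 0.0, -0.001]
ft_force: [0.0, -0.4, 0.2]
opening: 0.0603
finger_force: 0.0
```

Request:
arm_command(
  deltas=[
    [[0,0,0],0,1],
    [[0,0,0],0,1],
    [[0,0,0],0,1],
    [[0,0,0],0,1],
    [[0,0,0],0,1],
  ],
)

```text
time: 6.72
eef_pos: [0.469, -0.221, 0.0051]
eef_rot: [0.183, 0.983, -0.0, 0.0]
ft_force: [0.1, 0.7, -0.3]
opening: 0.0251
finger_force: 30.0
```

```bash
python3 go.py .5184 -.3635 .025
```

```text
pos [ 0.469  -0.221   0.0051] phi 68.87 t 6.725 open 0.0251 F [ 0.0866  0.6824 -0.2841] shift cm [ -9.7441 -11.5092  -1.9922] turn None
```

Request:
arm_command(
  deltas=[
    [[0,0,-5],0,1],
    [[0,0,-9],0,1],
    [[-3,-3.6,-9],0,1],
    [[-6.4,-7.6,-9],0,1],
    [[-9.7,-11.5,-9],0,1],
  ],
)

```text
time: 7.35
eef_pos: [0.5184, -0.3647, 0.0953]
eef_rot: [0.183, 0.983, -0.0, 0.0]
ft_force: [0.3, 0.0, -0.5]
opening: 0.0253
finger_force: 30.0
```

Request:
arm_command(
  deltas=[
    [[0,0,0],0,1],
    [[0,0,0],0,1],
  ],
)

```text
time: 7.6
eef_pos: [0.517, -0.3624, 0.0943]
eef_rot: [0.184, 0.983, 0.0, -0.001]
ft_force: [-0.7, 0.2, 0.3]
opening: 0.0251
finger_force: 30.0
```

```bash
python3 go.py .5184 -.3635 .022
```

```text
pos [ 0.517  -0.3624  0.0943] phi 68.84 t 7.6 open 0.0251 F [-0.6736  0.1895  0.3414] shift cm [-0.1842 -0.059   7.2326] turn None
```

Request:
arm_command(
  deltas=[
    [[-0.2,0,4],0,1],
    [[-0.2,0,7],0,1],
    [[-0.2,0,7.6],0,1],
    [[-0.2,0,7.6],0,1],
    [[-0.2,0,7.6],0,3.8],
  ],
)

```text
time: 8.22
eef_pos: [0.5206, -0.3642, 0.0204]
eef_rot: [0.183, 0.983, -0.0, 0.001]
ft_force: [-0.0, -0.8, -0.0]
opening: 0.0318
finger_force: 0.0
```

Request:
arm_command(
  deltas=[
    [[0,0,0],0,3.8],
    [[0,0,-4],0,3.8],
    [[0,0,-10],0,3.8],
    [[0,0,-14],0,5],
    [[0,0,-14],0,6],
  ],
)

```text
time: 8.85
eef_pos: [0.5219, -0.3655, 0.1636]
eef_rot: [0.183, 0.983, -0.002, 0.004]
ft_force: [-0.5, -0.4, -0.5]
opening: 0.0548
finger_force: 0.0
```

```bash
python3 go.py .6604 -.0243 .1
```

```text
pos [ 0.5219 -0.3655  0.1636] phi 68.86 t 8.85 open 0.0548 F [-0.5222 -0.3695 -0.5215] shift cm [-0.5619 36.8335  6.2873] turn None
```

Request:
arm_command(
  deltas=[
    [[0,6,0],0,6],
    [[0,12,0],0,6],
    [[0,18,0],0,6],
    [[-0.3,24,0],0,6],
    [[-0.5,30,1],0,6],
  ],
)

```text
time: 9.48
eef_pos: [0.6331, -0.0842, 0.1485]
eef_rot: [0.183, 0.983, -0.0, 0.0]
ft_force: [1.3, -0.6, 0.8]
opening: 0.0602
finger_force: 0.0
```

Request:
arm_command(
  deltas=[
    [[0,4,2],0,6],
    [[0,6.8,5],0,6],
    [[0,6.8,5],0,6],
    [[0,6.8,5],0,6],
  ],
)

```text
time: 9.98
eef_pos: [0.6567, -0.0231, 0.0988]
eef_rot: [0.183, 0.983, -0.0, -0.0]
ft_force: [-0.1, 0.6, 0.6]
opening: 0.0597
finger_force: 0.0
```

```bash
python3 go.py .6604 -.0243 .005
```

```text
pos [ 0.6567 -0.0231  0.0988] phi 68.87 t 9.975 open 0.0597 F [-0.0542  0.5547  0.6197] shift cm [-0.3947  0.0294  9.3778] turn None
```

Request:
arm_command(
  deltas=[
    [[-0.4,0,4],0,6],
    [[-0.4,0,8],0,6],
    [[-0.4,0,9.3],0,6],
    [[-0.4,0,9.3],0,6],
    [[-0.4,0,9.3],0,6],
  ],
)

```text
time: 10.6
eef_pos: [0.6621, -0.0244, 0.0078]
eef_rot: [0.184, 0.983, 0.0, 0.001]
ft_force: [-0.1, -0.6, 0.1]
opening: 0.06
finger_force: 0.0
```

```bash
python3 go.py .6604 -.0243 .005
```

```text
pos [ 0.6621 -0.0244  0.0078] phi 68.84 t 10.6 open 0.06 F [-0.1446 -0.613   0.0688] shift cm [ 0.1641 -0.0544  0.2797] turn None
```

Request:
arm_command(
  deltas=[
    [[0.1,0,0.3],0,6],
    [[0.1,0,0.3],0,1],
    [[0.1,0,0.3],0,1],
    [[0.1,0,0.3],0,1],
    [[0.1,0,0.3],0,1],
  ],
)

```text
time: 11.22
eef_pos: [0.66, -0.0235, 0.003]
eef_rot: [0.183, 0.983, 0.0, 0.0]
ft_force: [-0.0, 0.8, 0.6]
opening: 0.0249
finger_force: 30.0
```

Request:
arm_command(
  deltas=[
    [[0,0,0],0,1],
    [[0,0,-5],0,1],
    [[0,0,-9],0,1],
    [[0,0,-9],0,1],
  ],
)

```text
time: 11.72
eef_pos: [0.6624, -0.0237, 0.0965]
eef_rot: [0.183, 0.983, 0.0, 0.003]
ft_force: [-0.1, 0.1, -1.6]
opening: 0.0251
finger_force: 30.0
```

```bash
python3 go.py .593 -.167 .022
```

```text
pos [ 0.6624 -0.0237  0.0965] phi 68.87 t 11.725 open 0.0251 F [-0.1017  0.0958 -1.5852] shift cm [  1.3531 -15.8836   7.4075] turn None
```

Request:
arm_command(
  deltas=[
    [[0.5,-6,0],0,1],
    [[1,-11,0],0,1],
    [[1.3,-15.8,0],0,1],
    [[1.3,-15.8,2],0,1],
    [[1.3,-15.8,2],0,1],
  ],
)

```text
time: 12.35
eef_pos: [0.5891, -0.1655, 0.0704]
eef_rot: [0.184, 0.983, 0.0, -0.002]
ft_force: [-0.7, 0.2, 0.6]
opening: 0.0249
finger_force: 30.0
```

```bash
python3 go.py .593 -.167 .02
```

```text
pos [ 0.5891 -0.1655  0.0704] phi 68.83 t 12.35 open 0.0249 F [-0.6695  0.2376  0.6295] shift cm [-0.4393  0.006   5.035 ] turn None
```

Request:
arm_command(
  deltas=[
    [[-0.3,0,3],0,1],
    [[-0.3,0,5],0,1],
    [[-0.3,0,5],0,1],
    [[-0.3,0,5],0,1],
    [[-0.3,0,5],0,3.8],
  ],
)

```text
time: 12.98
eef_pos: [0.5944, -0.1674, 0.024]
eef_rot: [0.183, 0.983, -0.0, 0.001]
ft_force: [1.0, -0.6, -0.0]
opening: 0.0322
finger_force: 0.0
```

Request:
arm_command(
  deltas=[
    [[0,0,0],0,3.8],
    [[0,0,-4],0,3.8],
    [[0,0,-10],0,3.8],
    [[0,0,-14],0,6],
    [[0,0,-14],0,7],
  ],
)

```text
time: 13.6
eef_pos: [0.596, -0.1682, 0.1672]
eef_rot: [0.183, 0.983, -0.0, 0.004]
ft_force: [0.5, 0.2, -0.5]
opening: 0.0546
finger_force: 0.0
```

```bash
python3 go.py .4281 -.0534 .15 -22.06
```

```text
pos [ 0.596  -0.1682  0.1672] phi 68.86 t 13.6 open 0.0546 F [ 0.5484  0.2044 -0.4863] shift cm [19.813   4.6484  1.573 ] turn 90.9183210938469
```

Request:
arm_command(
  deltas=[
    [[4,1,0],10,7],
    [[8,2,0],20,7],
    [[12,3,0],30,7],
    [[16,4,0],40,7],
    [[19.8,4.6,0],50,7],
  ],
)

```text
time: 14.22
eef_pos: [0.4235, -0.0522, 0.162]
eef_rot: [0.584, 0.812, -0.0, -0.001]
ft_force: [-0.7, 0.7, 0.2]
opening: 0.0699
finger_force: 0.0
```

Request:
arm_command(
  deltas=[
    [[0,0,1],10,7],
    [[0,0,1.5],20,7],
    [[0,0,1.5],30,7],
    [[0,0,1.5],41,7],
    [[0,0,1.5],41,7],
  ],
)

```text
time: 14.85
eef_pos: [0.4248, -0.053, 0.1472]
eef_rot: [0.829, 0.559, -0.001, -0.001]
ft_force: [-0.1, -0.4, 0.1]
opening: 0.07
finger_force: 0.0
```

Run:
```python
from go import *
T=cam("top");D=cam("side");to((.4281,-.0534,.10),-22.06)
BK=[box(-30,30,18,30,0,44),box(-18,18,-28,18,0,40)];rs=(205,250,260,312);V=[(D,mask(D,(22,34),rs),rs)]
print(fit(V,BK,(.43,-.048,-.385)))
cv2.imwrite("pics/bowls.png",np.hstack([cv2.resize(D[0][250:430,190:390],(400,360)),cv2.resize(T[0][220:320,320:470],(400,360))])[...,::-1])
```

```text
pos [ 0.4251 -0.053   0.1475] phi -21.92 t 14.95 open 0.0703 F [-0.3338  0.6278 -0.0723] shift cm [0.0784 0.3018 4.7463] turn 0.14355319871836514
(array([ 0.4304, -0.0476, -0.3684]), np.float64(0.8665582403965304))
```

View pics/bowls.png

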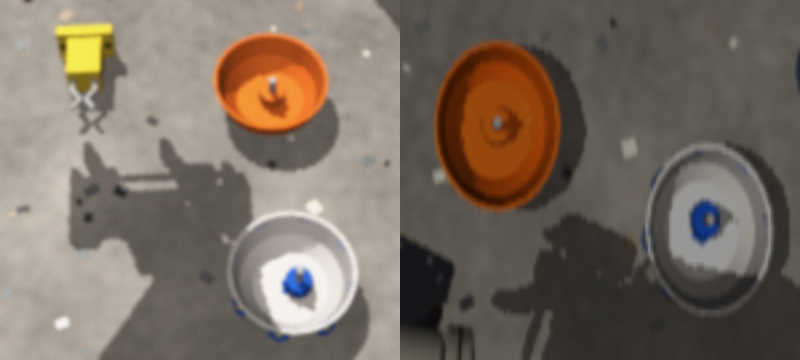

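The screws stand upright in the right bowls: orange at (272,90), blue at (298,283) in the left crop. The block is untouched at (85,55). Now I'll lower onto its neck.

Request:
arm_command(
  deltas=[
    [[0.1,0.3,5],0,7],
    [[0.1,0.3,9],0,7],
    [[0.1,0.3,12],0,7],
    [[0.1,0.3,12.5],0,7],
    [[0.1,0.3,12.5],0,7],
  ],
)

```text
time: 15.58
eef_pos: [0.4288, -0.0533, 0.0232]
eef_rot: [0.829, 0.559, -0.0, -0.0]
ft_force: [-0.0, 0.5, 0.2]
opening: 0.0701
finger_force: 0.0
```

```bash
python3 go.py .4281 -.0534 .004 -22.06
```

```text
pos [ 0.4288 -0.0533  0.0232] phi -22.06 t 15.575 open 0.0701 F [-0.0485  0.5339  0.216 ] shift cm [-0.0346 -0.0585  1.9152] turn -0.0029808182304513764
```

Request:
arm_command(
  deltas=[
    [[0,0,1.2],0,7],
    [[0,0,1.9],0,7],
    [[0,0,1.9],0,7],
    [[0,0,1.9],0,7],
  ],
)

```text
time: 16.08
eef_pos: [0.4288, -0.0533, 0.0041]
eef_rot: [0.83, 0.558, 0.0, 0.0]
ft_force: [-0.1, 0.0, 0.5]
opening: 0.0703
finger_force: 0.0
```

Request:
arm_command(
  deltas=[
    [[0,0,0],0,2],
    [[0,0,0],0,2],
    [[0,0,0],0,2],
    [[0,0,0],0,2],
    [[0,0,0],0,2],
  ],
)

```text
time: 16.7
eef_pos: [0.4287, -0.0533, 0.004]
eef_rot: [0.83, 0.558, 0.0, 0.0]
ft_force: [-0.5, 0.2, 0.7]
opening: 0.0357
finger_force: 30.0
```

Run:
```python
from go import *
to((.465,.10,.071),0)
D=cam("side")
BK=[box(-30,30,18,30,0,44),box(-18,18,-28,18,0,40)];rs=(205,250,260,312);V=[(D,mask(D,(22,34),rs),rs)]
print(fit(V,BK,(.43,-.048,-.385)))
```

```text
pos [ 0.4287 -0.0533  0.004 ] phi -22.13 t 16.7 open 0.0357 F [-0.5341  0.2029  0.7313] shift cm [15.5658 -2.4133 -6.6991] turn -22.13112173484453
(array([ 0.4297, -0.0469, -0.3003]), np.float64(0.647820593809223))
```

Request:
arm_command(
  deltas=[
    [[0,0,-4],0,2],
    [[0,0,-7],0,2],
    [[5,-1,-7],-7,2],
    [[10,-2,-7],-15,2],
    [[15,-2.9,-7],-22.1,2],
  ],
)

```text
time: 17.38
eef_pos: [0.4583, 0.098, 0.074]
eef_rot: [0.706, 0.708, -0.0, 0.0]
ft_force: [0.4, -0.1, -0.8]
opening: 0.036
finger_force: 30.0
```

Request:
arm_command(
  deltas=[
    [[0,0,0],0,2],
    [[0,0,0],0,2],
    [[0,0,0],0,2],
  ],
)

```text
time: 17.75
eef_pos: [0.4578, 0.0956, 0.0738]
eef_rot: [0.708, 0.706, -0.0, -0.0]
ft_force: [-0.5, -0.1, -1.9]
opening: 0.0361
finger_force: 30.0
```

Run:
```python
from go import *
to((.465,.15,.072),0)
for n in("top","side"):
    C=cam(n)
    cv2.imwrite(f"pics/a{n}.png",C[0][...,::-1])
    if n=="side":
        im=cv2.resize(C[0][120:220,110:300],(760,400),interpolation=cv2.INTER_CUBIC)
        cv2.imwrite("pics/aside_c.png",im[...,::-1]);D=C
    else:
        cv2.imwrite("pics/atop_c.png",cv2.resize(C[0][220:400,170:270],(333,600),interpolation=cv2.INTER_CUBIC)[...,::-1]);T=C
```

```text
pos [0.4578 0.0956 0.0738] phi -0.13 t 17.75 open 0.0361 F [-0.5172 -0.081  -1.9442] shift cm [5.4449 0.7107 0.1735] turn -0.13479463248577958
```

View pics/aside_c.png

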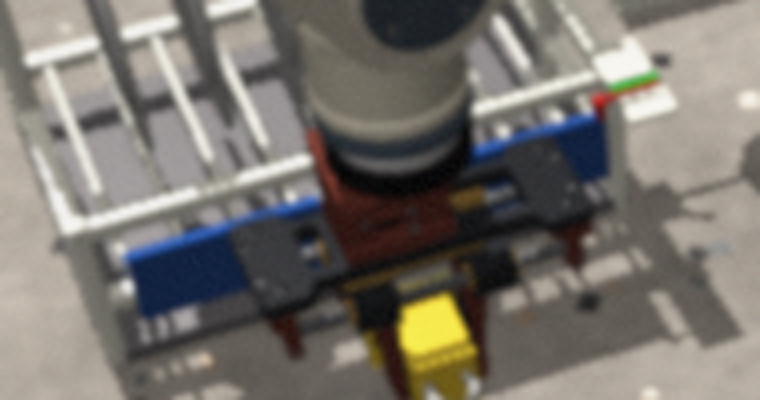

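Run:
```python
from h import *
np.set_printoptions(precision=4,suppress=True,linewidth=150)
xs=np.arange(.30,.63,.0005)
for n,lines in(("side",[(.2124,.10),(.2124,.09),(.2124,.08),(.2164,.1155)]),("top",[(.2164,.1155)])):
    im=cv2.imread(f"pics/{n}0.png").astype(np.float32);c=env.calibration(n)
    for y,z in lines:
        w=np.c_[xs,xs*0+y,xs*0+z];q=cv2.projectPoints(w,np.array(c["rvec"],float),np.array(c["tvec"],float),np.array(c["mtx"]),None)[0][:,0].astype(np.float32)
        s=cv2.remap(im,q[:,:1],q[:,1:],cv2.INTER_LINEAR)[:,0]
        r=s[:,2];b=s[:,0]-s[:,2];bl=xs[b>.5*np.median(b[150:500])]
        mid=(xs>.40)&(xs<.53);rr=r-np.median(r[mid]);
        out=[]
        for lo,hi in((.415,.465),(.465,.52)):
            k=(xs>lo)&(xs<hi);wt=np.clip(r[k]-np.median(r[k])-8,0,None);out+=[(wt*xs[k]).sum()/wt.sum() if wt.sum() else None,r[k].max()-np.median(r[k])]
        print(n,y,z,"blue",bl.min(),bl.max(),"ticks",np.array(out,float))
```

```text
side 0.2124 0.1 blue 0.3225 0.6080000000000003 ticks [ 0.4349 34.1406  0.497  43.6641]
side 0.2124 0.09 blue 0.3225 0.6080000000000003 ticks [ 0.4349 38.7988  0.4969 31.7285]
side 0.2124 0.08 blue 0.3215 0.6085000000000003 ticks [ 0.4348 34.9277  0.4971 37.6699]
side 0.2164 0.1155 blue 0.3225 0.6025000000000003 ticks [ 0.4341 72.7427  0.4996 59.3672]
top 0.2164 0.1155 blue 0.3205 0.6015000000000003 ticks [ 0.4343 75.9434  0.4965 30.9248]
```

Run:
```python
import cv2,numpy as np
a=cv2.imread("pics/side0.png")[135:205,130:285];b=cv2.imread("pics/top0.png")[230:385,180:215]
A=cv2.resize(a,(664,300),interpolation=cv2.INTER_CUBIC);B=cv2.rotate(cv2.resize(b,None,fx=4.28,fy=4.28,interpolation=cv2.INTER_CUBIC),cv2.ROTATE_90_CLOCKWISE)
o=np.zeros((460,664,3),np.uint8);o[:300]=A;o[300:300+B.shape[0],:B.shape[1]]=B[:160,:664];cv2.imwrite("pics/pad.png",o)
```

```text
(no output)
```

View pics/pad.png

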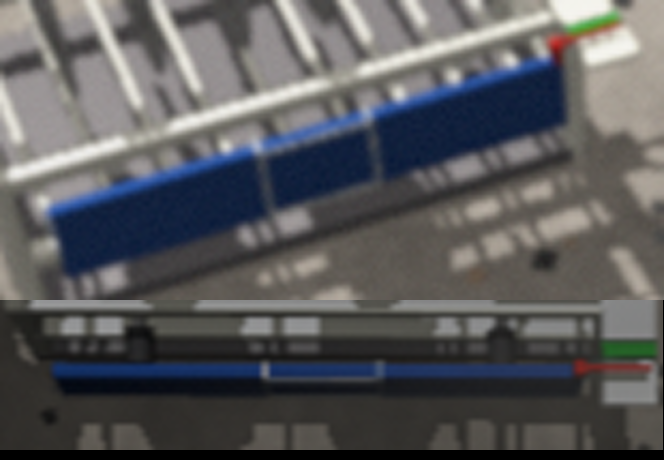

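Ticks at about (262,150)/(375,120) place the outline centre at x=0.4658. The board is square to world x, and the pointer rests at (560,45), short of the green zone.

Request:
arm_command(
  deltas=[
    [[2,0.8,0.2],0,2],
    [[4,0.8,0.2],0,2],
    [[6,0.8,0.2],0,2],
    [[7,0.8,0.2],0,2],
    [[7,0.8,0.2],0,2],
  ],
)

```text
time: 18.48
eef_pos: [0.4664, 0.1665, 0.0719]
eef_rot: [0.707, 0.707, -0.0, 0.0]
ft_force: [0.7, -0.5, -1.5]
opening: 0.0364
finger_force: 30.0
```

Run:
```python
from go import *
to((.4658,.188,.072),0.1)
D=cam("side");w=cloud(D);h=cv2.cvtColor(D[0],cv2.COLOR_RGB2HSV)
m=(h[...,0]>22)&(h[...,0]<34)&(h[...,1]>110)&(h[...,2]>50);m[:150]=0
q=w[m];q=q[q[:,2]>.05];print(len(q),q.min(0),q.max(0));z=q[q[:,2]>.1];print("top z",np.median(z,0),len(z),np.percentile(z[:,0],[3,97]),np.percentile(z[:,2],[5,50,95]))
BK=[box(-30,30,18,30,0,44),box(-18,18,-28,18,0,40)]
v,u=np.nonzero(m);print(u.min(),u.max(),v.min(),v.max())
g=w[m];k=(g[:,2]>.106)&(g[:,2]<.111);print("neck plane slope",np.linalg.lstsq(np.c_[g[k][:,:2],np.ones(k.sum())],g[k][:,2],rcond=None)[0])
cv2.imwrite("pics/b.png",np.hstack([cv2.resize(D[0][150:250,160:300],(560,400)),])[...,::-1])
```

```text
pos [0.4664 0.1665 0.0719] phi -0.02 t 18.475 open 0.0364 F [ 0.657  -0.5435 -1.5136] shift cm [ 2.1518 -0.0579 -0.007 ] turn -0.1192795992301284
422 [0.4364 0.0007 0.0527] [0.8245 0.1977 0.1703]
top z [0.4681 0.16   0.1089] 330 [0.4475 0.4853] [0.1025 0.1089 0.1579]
195 381 170 211
neck plane slope [-0.0092 -0.0013  0.1132]
```

Request:
arm_command(
  deltas=[
    [[0.4,-0.05,0],0,2],
    [[0.7,-0.05,0],0,2],
    [[1.0,-0.05,0],0,2],
    [[1.3,-0.05,0],0,2],
    [[1.5,-0.05,0],0,2],
  ],
)

```text
time: 19.15
eef_pos: [0.4659, 0.1815, 0.072]
eef_rot: [0.707, 0.707, -0.0, 0.0]
ft_force: [1.5, -4.3, -0.2]
opening: 0.0356
finger_force: 30.0
```

Request:
arm_command(
  deltas=[
    [[0,0,0],0,2],
    [[0,0,0],0,2],
    [[0,0,0],0,2],
  ],
)

```text
time: 19.52
eef_pos: [0.4659, 0.1815, 0.072]
eef_rot: [0.707, 0.707, -0.0, 0.0]
ft_force: [0.7, -3.3, -0.7]
opening: 0.036
finger_force: 30.0
```

Request:
arm_command(
  deltas=[
    [[0.2,0,0],0,2],
    [[0.4,0,0],0,2],
    [[0.6,0,0],0,2],
    [[0.6,0,0],0,2],
    [[0.6,0,0],0,2],
  ],
)

```text
time: 20.15
eef_pos: [0.4659, 0.1872, 0.072]
eef_rot: [0.707, 0.707, -0.0, 0.0]
ft_force: [1.4, -6.8, 0.1]
opening: 0.036
finger_force: 30.0
```

Request:
arm_command(
  deltas=[
    [[0,0,0],0,2],
    [[0,0,0],0,2],
    [[0,0,0],0,2],
  ],
)

```text
time: 20.52
eef_pos: [0.4659, 0.1871, 0.072]
eef_rot: [0.707, 0.707, -0.0, 0.0]
ft_force: [1.2, -7.0, 0.8]
opening: 0.0357
finger_force: 30.0
```

Run:
```python
from go import *
to((.4658,.1875,.072),0)
T=cam("top");D=cam("side")
o=np.hstack([cv2.resize(D[0][130:210,170:290],(480,400),interpolation=cv2.INTER_CUBIC),cv2.resize(T[0][225:265,175:207],(320,400),interpolation=cv2.INTER_CUBIC)])
cv2.imwrite("pics/press.png",o[...,::-1])
```

```text
pos [0.4659 0.1871 0.072 ] phi -0.0 t 20.525 open 0.0357 F [ 1.1882 -7.0378  0.801 ] shift cm [ 0.0405 -0.0087 -0.0039] turn -0.0033762398340996935
```

View pics/press.png

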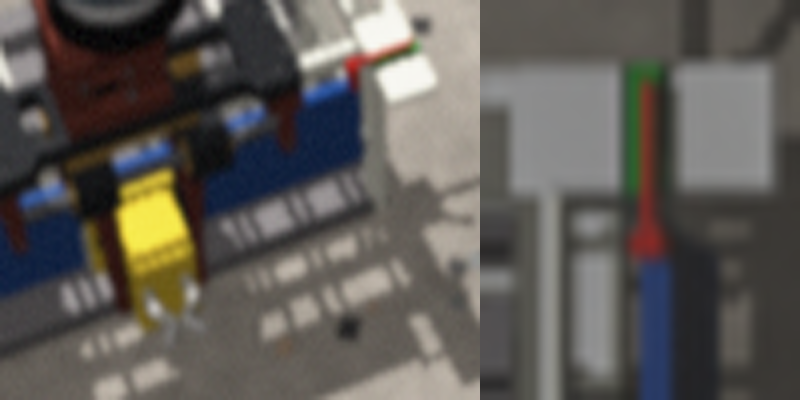

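The pointer stands inside the green zone (top crop, about (648,130)), and the flange sits on the board with both gripper bodies clear. I'll add 1 mm and hold.

Request:
arm_command(
  deltas=[
    [[0.1,0,0],0,2],
    [[0.1,0,0],0,2],
    [[0.1,0,0],0,2],
    [[0.1,0,0],0,2],
    [[0.1,0,0],0,2],
  ],
)

```text
time: 21.25
eef_pos: [0.4659, 0.188, 0.072]
eef_rot: [0.707, 0.707, -0.0, 0.0]
ft_force: [2.1, -9.0, 0.5]
opening: 0.036
finger_force: 30.0
```

Request:
arm_command(
  deltas=[
    [[0,0,0],0,2],
    [[0,0,0],0,2],
    [[0,0,0],0,2],
    [[0,0,0],0,2],
    [[0,0,0],0,2],
  ],
)

```text
time: 21.88
eef_pos: [0.4659, 0.188, 0.072]
eef_rot: [0.707, 0.707, -0.0, 0.0]
ft_force: [1.5, -7.8, 0.4]
opening: 0.0357
finger_force: 30.0
```

Request:
arm_command(
  deltas=[
    [[0,0,0],0,2],
    [[0,0,0],0,2],
    [[0,0,0],0,2],
    [[0,0,0],0,2],
    [[0,0,0],0,2],
  ],
)

```text
time: 22.5
eef_pos: [0.4659, 0.188, 0.072]
eef_rot: [0.707, 0.707, -0.0, 0.0]
ft_force: [0.8, -9.1, 0.4]
opening: 0.0358
finger_force: 30.0
```

Request:
arm_command(
  deltas=[
    [[0,0,0],0,2],
    [[0,0,0],0,2],
    [[0,0,0],0,2],
    [[0,0,0],0,2],
    [[0,0,0],0,2],
  ],
)

```text
time: 23.12
eef_pos: [0.4659, 0.188, 0.072]
eef_rot: [0.707, 0.707, -0.0, 0.0]
ft_force: [1.6, -8.2, 0.6]
opening: 0.0363
finger_force: 30.0
```

Request:
arm_command(
  deltas=[
    [[0,0,0],0,2],
    [[0,0,0],0,2],
    [[0,0,0],0,2],
    [[0,0,0],0,2],
    [[0,0,0],0,2],
  ],
)

```text
time: 23.75
eef_pos: [0.4659, 0.188, 0.072]
eef_rot: [0.707, 0.707, -0.0, 0.0]
ft_force: [1.7, -9.7, 0.1]
opening: 0.0359
finger_force: 30.0
```

Request:
arm_command(
  deltas=[
    [[0,0,0],0,2],
    [[0,0,0],0,2],
    [[0,0,0],0,2],
    [[0,0,0],0,2],
    [[0,0,0],0,2],
  ],
)

```text
time: 24.38
eef_pos: [0.4659, 0.188, 0.072]
eef_rot: [0.707, 0.707, -0.0, 0.0]
ft_force: [1.4, -8.3, 0.7]
opening: 0.0358
finger_force: 30.0
```

Request:
arm_command(
  deltas=[
    [[0,0,0],0,2],
    [[0,0,0],0,2],
    [[0,0,0],0,2],
    [[0,0,0],0,2],
    [[0,0,0],0,2],
  ],
)

```text
time: 25.0
eef_pos: [0.4659, 0.188, 0.072]
eef_rot: [0.707, 0.707, -0.0, 0.0]
ft_force: [1.5, -8.4, 0.5]
opening: 0.0358
finger_force: 30.0
```

Run:
```python
from go import *
to((.4658,.188,.072),0)
T=cam("top");D=cam("side")
o=np.hstack([cv2.resize(D[0][140:440,170:470],(400,400)),cv2.resize(T[0][225:265,175:207],(320,400),interpolation=cv2.INTER_CUBIC)])
cv2.imwrite("pics/fin.png",o[...,::-1])
```

```text
pos [0.4659 0.188  0.072 ] phi 0.0 t 25.0 open 0.0358 F [ 1.5236 -8.4273  0.5042] shift cm [-0.002  -0.0103 -0.003 ] turn 0.000516988376613715
```

View pics/fin.png

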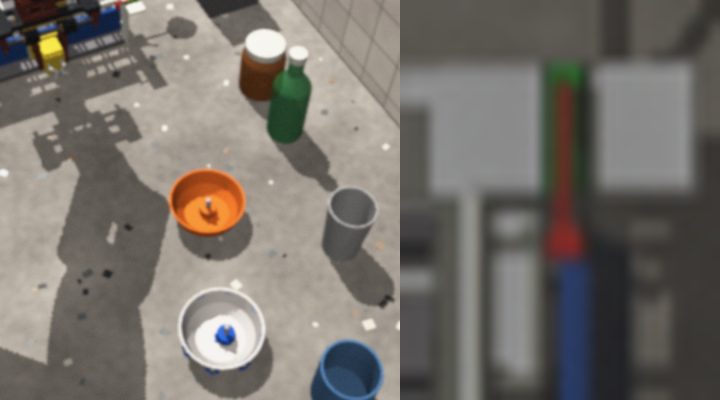

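The pointer is mid-green, each screw is in its bowl, the bystanders haven't moved, and a steady 8–9 N has been held for over 3.5 s.

```bash
python3 -c "
from station import env;print(env.sign_off())"
```

```text
the job is handed in; nothing more can be done
None
```

The job is handed in: each screw is in its bowl, and the gripped block is on the white outline, pressed at about 8.5 N with the pointer mid-green for over 3.5 s; the mug, tumbler, soap bottle and jar were not touched.

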